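Open the bar clamp on the stoppered bottle

ROBOT

A 6-joint arm with a two-finger parallel gripper is mounted at the origin on the work surface. World frame = base frame: x ahead of the robot, y to its left, z up, the work surface at z = 0. Lengths are in m, angles in rad, forces in N, time in s.
With the tool pointing down it reaches from about 0.3 to 0.875 m from the base axis. Payload 6.4 kg.
Tool frame: the origin (TCP) lies between the finger pads; the fingertips stand 19 mm ahead of it and the grasp point (between the pads) is the TCP (ctrl.tips_ahead is the z of the fingertips in the tool frame, in m); z points along the fingers, y is the line along which they close (so a half turn about z gives the same grasp; the last joint's range is limited). The gripper opens to 85 mm and grips with 20 to 120 N. Pads are 22 mm wide; open, the fingers measure 114 mm over their backs; the gripper's body (76 mm by 85 mm) begins 54 mm behind the grasp point. The pads swing forward as they close: fully open they stand 13 mm farther back than shut.
Start: joints at [1.03, 0.181, 1.607, -0, 1.354, -0.206], TCP at [0.189, 0.543, 0.25] pointing down, gripper open.
Joint ranges: [-2.99, 2.99], [-0.89, 2.07], [0.3, 2.58], [-1.14, 4.28], [0, 2.63], [-3.12, 3.12]. Speed limits (rad/s): [2.57, 2.57, 3.01, 3.14, 3.14, 3.14].

INTERFACE

Orientations are given as a unit quaternion [w, x, y, z].
In Python, from bench import readout, vision, ctrl gives the robot as it stands.
- The arm moves only by the tool play_rows, never from a script. Its arguments are lists of equal length, an entry for each row: "xyz": the shift along the tool's x, y, z in mm, a list of three; "rot": the turn, a rotation vector about the tool's x, y, z in rad, a list of three; "grip": the opening, from 0 (shut) to 1 (fully open). In form: {"xyz": [[x, y, z], ...], "rot": [[rx, ry, rz], ...], "grip": [grip, ...]}. A call has exactly 10 rows; each row is the pose to reach, as a shift and turn from the pose commanded when the call began, along the tool's axes at that moment; what a row does not reach only later rows make up. A row lasts 1/8 s, in which the tool goes at most 62.5 mm and 10.7 degrees, less where a joint would pass 70% of its speed; a pose out of reach is approached as far as the arm can. A call with a gripper value outside its range is refused whole. The fingers move at their own pace and stop on an object; the grip force is fixed at half the most. Time passes only in rows, so rows that repeat a pose let the fingers close, or fill a call up. It gives the time, the measured TCP pose, the force, the opening and the grip force at its end, in the units of the state.
- readout.get_obs(): the state, without advancing time (a new reading comes with each control period).
- vision.camera(name): name is "side" or "top" or "wrist"; returns a dict with "color" (480x640x3 uint8, red, green, blue), "depth" (480x640 float32, m along the optical axis (not along the pixel's ray), 0 where there is no reading), "camera_matrix" (3x3 intrinsics, pixels), "k1" (the pictures are not rectified: a ray, as slopes to the right and down, at radius r is drawn at 1 + k1 r^2 times it, then the intrinsics apply), "extrinsics" (4x4, takes a point from camera to world coordinates); the wrist camera has in their place "hand_eye" (4x4, takes a point from camera to tool coordinates, whose origin is the TCP and whose axes are the flange's). Camera axes: x right, y down, z forward; pixel columns grow to the right and rows downward; lengths in m; the calibration is good to about 2 mm. A picture is of the moment at which its call begins: read the wrist's pose just before it.
- ctrl.hand_in(): hands the job in; it is judged then, once.
The state is a dict: "time_s": time; "q": joint angles; "dq": joint speeds; "joint_efforts": joint torques, N m; "eef_pos": TCP position; "eef_rot": TCP orientation; "wrist_force": force on the tool from outside, world axes, zero at the start; "torque": the same for the moment, N m; "opening": opening from 0.0 (shut) to 1.0 (fully open); "grasp_force": force on a finger pad.
Only numpy, scipy, OpenCV 4.12 (cv2) and the standard library are available. Lean on these libraries where they do the work, as an engineer would, in place of code of your own. Each camera call takes 0.05 s, during which the arm holds its last target. There are 200 camera calls.

TASK

Free the tall stoppered bottle so that it can be taken later: with a fingertip press down the black release on the clamp that holds it, and while holding it down push the sliding jaw back along the bar until it is fully back against the end stop, then let go. Leave the bottle standing where it is, leave the other clamp closed on its jar with its release unpressed, and do not lift or shift anything else on the table.

Things in the scene. Friction and masses are not known exactly. Their poses are not given: they have to be found in the camera images.
- clamp_a: The clamp with the tall stoppered bottle (left or right). Grey bar clamp bolted to the table, 310 mm long (sizes in mm). Origin on the table under the bar's middle. Local x runs along the bar (12 wide, 40 to 60 high) from the fixed jaw (x -150 to -125) to the end stop (post 70 high, x 130 to 150). The jaws' arms reach to y = 78 at heights 25 to 65.
- clamp_b: The other, identical clamp, with the squat jar between its jaws; frame as clamp_a.
- jaw_a (a joint): clamp_a: sliding jaw along the bar, m: 0 closed (start 0 to 0.02), grows towards the clamp's +x, 0.117 = fully back on the end stop. Head 56 mm long, 40 wide, 0.35 kg; friction 3 N, no spring. With the release up, a ratchet (6 mm teeth) stops it going back after at most 6 mm; with the release held down it slides freely.
- release_a (a joint): clamp_a: how far the release is pressed, m: 0 up (or up to 0.003 when resting on a tooth), 0.010 fully down. Sprung: 3 N to start, 7 N fully down. The ratchet is free beyond 0.0035 and locks again when let go.
- pad_a (a point): clamp_a: top centre of the release, a ribbed black plate 42 mm (along x) by 36 on the sliding jaw's head, 84 above the table; it goes straight down and rides with the jaw. Past its +x edge a thumb wall stands on the head (inner face 25 from this point, 7 thick, 40 wide, top 104 above the table): a fingertip on the plate can push against it. Other sides and above open.
- jaw_face_a (a point): clamp_a: centre of the sliding jaw's rubber face, which looks to local -x at the bottle (45 above the table, 52 to local +y of the bar).
- jaw_b (a joint): clamp_b: the same as jaw_a.
- release_b (a joint): clamp_b: the same as release_a.
- jaw_face_b (a point): clamp_b: the same as jaw_face_a.
- bottle: Glass bottle with ground neck and stopper, 66 diameter, 128 high, 0.3 kg, loose, standing between clamp_a's jaws with a few mm of slack. Origin: centre of its underside, z up.
- jar: Squat glass jar with white lid, 66 diameter, 75 high, loose, standing between clamp_b's jaws. Origin: centre of its underside.
- beaker: Glass beaker, 64 diameter, 75 high, standing beyond clamp_a's end stop. Origin: centre of its underside.
- stopper: Dark rubber stopper, 34 diameter, 30 high, standing between the clamps. Origin: centre of its underside.
- flask_ring: Cork flask ring, 48 diameter, 22 high, between the clamps. Origin: centre of its underside.
- dish: White ceramic bowl, 100 diameter, 35 high, at the left (+y) of the work. Origin: centre of its underside.
- wrench: Wrench lying at the right (-y) of the work. Origin: its underside.
- flask: Amber bottle with black cap, 80 diameter, 150 high, at the right (-y). Origin: centre of its underside.
Things that resemble listed ones, but are neither listed nor needed, are in the scene too. Leave any red or yellow look-alike of the bottle alone.

How it is judged:
By the outcome, as a careful person would: the job done as asked, in the order asked, and still so for the second after the job is handed in, with the robot touching nothing.
It also fails if it takes over 38 s, if anything falls off the work surface, if the arm or the gripper's body presses on something with over 40 N, if the wrist force passes 120 N, or if a joint passes its speed limit or range.

## Working session

There is one attempt and no reset: what is moved stays moved. The work goes in short steps, Python scripts to look and compute and a tool call to move; the robot and the scene stay as the last step left them, time stands still between calls to the robot, and variables do not carry over. Pictures are saved under pics/ and viewed, at most 10 in all, crops included, and the job is handed in when it is done.

Besides the shell and the picture viewer there is one more tool, called as name(argument=value, ...), one argument or row to a line, values as JSON. play_rows: Moves the arm, as the interface text tells. Its arguments: {"type":"object","properties":{"xyz":{"type":"array","items":{"type":"array","items":{"type":"number"}}},"rot":{"type":"array","items":{"type":"array","items":{"type":"number"}}},"grip":{"type":"array","items":{"type":"number"}}},"required":["xyz","rot","grip"]}

```bash
mkdir -p pics
cat > h.py <<'E'
import numpy as np, cv2, sys
from scipy.spatial.transform import Rotation as R
from bench import readout, vision, ctrl
def T_tool(o):
    q=o['eef_rot']; T=np.eye(4); T[:3,:3]=R.from_quat([q[1],q[2],q[3],q[0]]).as_matrix(); T[:3,3]=o['eef_pos']; return T
def grab(name):
    o=readout.get_obs(); c=vision.camera(name)
    c['T']=T_tool(o)@np.array(c['hand_eye']) if name=='wrist' else np.array(c['extrinsics'])
    c['o']=o; return c
def cloud(c):
    K=np.array(c['camera_matrix']); k1=c['k1']
    v,u=np.mgrid[0:480,0:640].astype(np.float32)
    p=cv2.undistortPoints(np.stack([u.ravel(),v.ravel()],1)[:,None].astype(np.float64),K,np.array([k1,0,0,0.]))[:,0]
    d=c['depth'].ravel()[:,None]
    P=np.hstack([p*d,d])@c['T'][:3,:3].T+c['T'][:3,3]
    P[d[:,0]<=0]=np.nan
    return P.reshape(480,640,3)
def save(c,f): cv2.imwrite('pics/'+f,cv2.cvtColor(c['color'],cv2.COLOR_RGB2BGR))
E
python3 - <<'E'
from h import *
for n in('top','side'):
    c=grab(n); save(c,n+'0.png'); np.save('/tmp/%s.npy'%n,cloud(c))
o=c['o']; print(o['time_s'],o['eef_pos'],o['eef_rot'],o['opening'],ctrl.tips_ahead)
E
```

```text
0.05 [0.18865736 0.54263525 0.24939083] [-2.98389188e-04  1.66610012e-01  9.86022499e-01 -8.04324605e-04] 1.0007254980849412 0.019
```

View pics/top0.png

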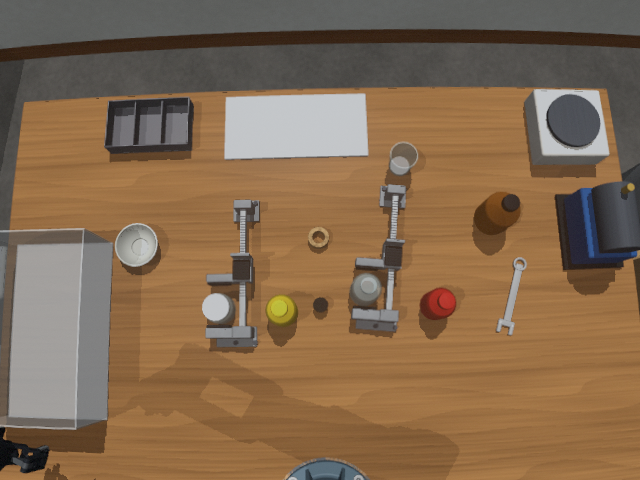

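View pics/side0.png

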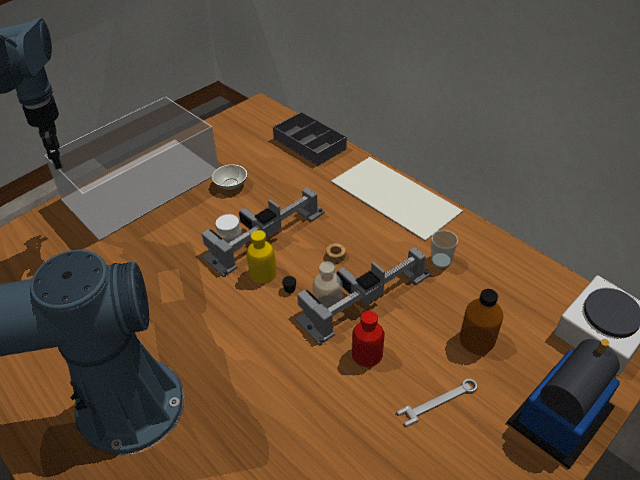

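The top view shows clamp_a on the right, with its black pad at about (393,257), its end stop at (394,195) and its fixed jaw at (376,320). The jar's clamp_b is on the left, with its pad at (241,270). The red and yellow look-alikes stand close by, at (438,303) and (281,310).

Run:
```python
from h import *
P=np.load('/tmp/top.npy'); im=cv2.imread('pics/top0.png')
def m(a,name):
    print(name,len(a),np.nanmedian(a,0).round(4),np.nanmin(a,0).round(3),np.nanmax(a,0).round(3))
S=P[185:335,345:410]; I=im[185:335,345:410].max(2)
z=S[...,2]
m(S[(I<60)&(z>.075)&(z<.092)],'pad dark')
m(S[(z>.094)&(z<.115)&(np.arange(65)[None]>35)],'wall')
b=S[(z>.052)&(z<.063)&(np.arange(65)[None]>38)]
m(b,'bar'); 
f=np.polyfit(b[:,0],b[:,1],1);print('bar fit y=ax+b',f,np.arctan(f[0]))
e=P[185:208,380:408].reshape(-1,3); m(e[(e[:,2]>.064)&(e[:,2]<.077)],'endstop top')
m(S[z>.115],'bottle top')
np.set_printoptions(linewidth=200)
print((P[236:272:2,393]*1000).round(0).tolist())
print('box',np.nanmax(P[225:430,0:112,2]), 'redtop',np.nanmax(P[285:325,420:460,2]))
```

```text
pad dark 35 [ 0.5568 -0.1576  0.0829] [ 0.519 -0.174  0.079] [ 0.56  -0.138  0.087]
wall 77 [ 0.5664 -0.159   0.102 ] [ 0.563 -0.18   0.094] [ 0.572 -0.14   0.109]
bar 515 [ 0.5861 -0.1581  0.0589] [ 0.402 -0.19   0.052] [ 0.697 -0.139  0.063]
bar fit y=ax+b [-0.1032582  -0.10093748] -0.10289354100908768
endstop top 157 [ 0.6887 -0.1731  0.0691] [ 0.661 -0.192  0.064] [ 0.7   -0.152  0.075]
bottle top 232 [ 0.4724 -0.0966  0.127 ] [ 0.456 -0.113  0.115] [ 0.49  -0.08   0.132]
[[586.0, -162.0, 59.0], [582.0, -162.0, 58.0], [568.0, -155.0, 103.0], [564.0, -155.0, 101.0], [564.0, -158.0, 79.0], [560.0, -157.0, 81.0], [554.0, -156.0, 87.0], [551.0, -157.0, 83.0], [546.0, -156.0, 85.0], [542.0, -156.0, 85.0], [537.0, -156.0, 85.0], [534.0, -156.0, 82.0], [530.0, -156.0, 81.0], [525.0, -155.0, 83.0], [520.0, -155.0, 86.0], [519.0, -157.0, 68.0], [515.0, -157.0, 62.0], [511.0, -157.0, 61.0]]
box 0.26294852586663964 redtop 0.1318895001874929
```

play_rows(
  xyz=[
    [0, 0, -50],
    [0, 0, -90],
    [-43, -42, -90],
    [-85, -85, -90],
    [-128, -127, -90],
    [-170, -169, -90],
    [-213, -211, -90],
    [-256, -253, -90],
    [-298, -296, -90],
    [-341, -338, -90],
  ],
  rot=[
    [0, 0, 0],
    [0, 0, 0],
    [0, 0, -0.03],
    [0, 0, -0.06],
    [0, 0, -0.09],
    [0, 0, -0.12],
    [0, 0, -0.15],
    [0, 0, -0.18],
    [0, 0, -0.2],
    [0, 0, -0.225],
  ],
  grip=[1, 1, 0, 0, 0, 0, 0, 0, 0, 0],
)

```text
time_s: 1.35
eef_pos: [0.4002, 0.11, 0.3402]
eef_rot: [0.0, 0.055, 0.999, 0.0]
wrist_force: [0.2, 0.9, 1.7]
opening: -0.004
grasp_force: 0.0
```

play_rows(
  xyz=[
    [-25, -50, 0],
    [-55, -100, 0],
    [-83, -150, 10],
    [-110, -200, 30],
    [-138, -251, 60],
    [-138, -251, 60],
    [-138, -251, 60],
    [-138, -251, 60],
    [-138, -251, 60],
    [-138, -251, 60],
  ],
  rot=[
    [0, 0, 0],
    [0, 0, 0],
    [0, 0, 0],
    [0, 0, 0],
    [0, 0, 0],
    [0, 0, 0],
    [0, 0, 0],
    [0, 0, 0],
    [0, 0, 0],
    [0, 0, 0],
  ],
  grip=[0, 0, 0, 0, 0, 0, 0, 0, 0, 0],
)

```text
time_s: 2.6
eef_pos: [0.5098, -0.1521, 0.2811]
eef_rot: [0.001, 0.054, 0.999, -0.0]
wrist_force: [0.7, 0.1, -0.1]
opening: 0.002
grasp_force: 0.0
```

Run:
```python
from h import *
c=grab('wrist'); save(c,'w1.png'); P=cloud(c); np.save('/tmp/w.npy',P); np.save('/tmp/wT.npy',T_tool(c['o']))
print(c['o']['eef_pos'],c['o']['eef_rot'],np.array(c['hand_eye']).round(3).tolist())
```

```text
[ 0.50975777 -0.15214028  0.28105893] [ 6.28123960e-04  5.42862321e-02  9.98525174e-01 -2.96229391e-04] [[0.001, -0.946, -0.323, 0.084], [1.0, 0.001, 0.001, -0.001], [-0.001, -0.323, 0.946, -0.122], [0.0, 0.0, 0.0, 1.0]]
```

View pics/w1.png

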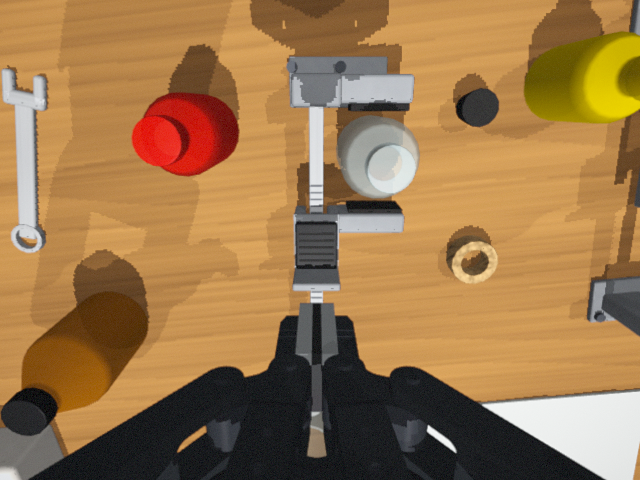

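The wrist view shows the pad at about (317,244), the thumb wall top near (316,275) and the bar running almost straight up the image. The bottle is at (380,157).

Run:
```python
from h import *
P=np.load('/tmp/w.npy'); T=np.load('/tmp/wT.npy')
z=P[...,2]; reg=np.zeros(z.shape,bool); reg[200:300,285:345]=1
def m(k,n):
    a=P[k]; lo,hi=np.nanpercentile(a,[2,98],axis=0); print(n,len(a),np.median(a,0).round(4),((lo+hi)/2).round(4),lo.round(3),hi.round(3)); return a
im=cv2.imread('pics/w1.png').max(2)
p=m(reg&(z>.078)&(z<.09)&(im<90),'pad')
w=m(reg&(z>.097)&(z<.11),'wall')
r2=np.zeros_like(reg); r2[110:205,305:330]=1; b=m(r2&(z>.052)&(z<.066),'bar')
print('bar angle',np.polyfit(b[:,0],b[:,1],1))
rect=cv2.minAreaRect((p[:,:2]*1000).astype(np.float32)); print(rect)
rect=cv2.minAreaRect((w[:,:2]*1000).astype(np.float32)); print(rect)
c=np.r_[np.median(p,0),1]; print('pad in tool mm',(np.linalg.inv(T)@c*1000).round(1))
r3=np.zeros_like(reg); r3[110:200,340:425]=1; m(r3&(z>.12),'bottle')
```

```text
pad 2125 [ 0.5402 -0.1564  0.0825] [ 0.5422 -0.1568  0.0836] [ 0.519 -0.174  0.08 ] [ 0.566 -0.139  0.088]
wall 464 [ 0.5665 -0.159   0.1023] [ 0.5673 -0.159   0.1009] [ 0.563 -0.178  0.098] [ 0.572 -0.14   0.104]
bar 1338 [ 0.4654 -0.1484  0.0588] [ 0.4689 -0.1483  0.0589] [ 0.431 -0.156  0.057] [ 0.507 -0.14   0.061]
bar angle [-0.10510256 -0.09925969]
((541.656494140625, -156.81893920898438), (37.64316177368164, 47.273738861083984), 83.876220703125)
((567.4703979492188, -158.88629150390625), (39.22214889526367, 7.568077564239502), 84.53802490234375)
pad in tool mm [-3.050e+01 -8.000e-01  1.986e+02  1.000e+03]
bottle 1911 [ 0.4722 -0.0974  0.1268] [ 0.4725 -0.0973  0.1261] [ 0.457 -0.113  0.124] [ 0.488 -0.082  0.128]
```

play_rows(
  xyz=[
    [-15, -1, 20],
    [-33, -1, 65],
    [-33, -1, 115],
    [-33, -1, 150],
    [-33, -1, 165],
    [-33, -1, 170],
    [-33, -1, 175],
    [-33, -1, 180],
    [-33, -1, 182],
    [-33, -1, 182],
  ],
  rot=[
    [0, 0, 0],
    [0, 0, 0],
    [0, 0, 0],
    [0, 0, 0],
    [0, 0, 0],
    [0, 0, 0],
    [0, 0, 0],
    [0, 0, 0],
    [0, 0, 0],
    [0, 0, 0],
  ],
  grip=[0, 0, 0, 0, 0, 0, 0, 0, 0, 0],
)

```text
time_s: 3.9
eef_pos: [0.5432, -0.1579, 0.0993]
eef_rot: [0.001, 0.055, 0.998, -0.001]
wrist_force: [1.1, -0.4, 4.4]
opening: -0.001
grasp_force: 2.1
```

Run:
```python
from h import *
c=grab('wrist'); cv2.imwrite('pics/w2.png',cv2.cvtColor(c['color'],cv2.COLOR_RGB2BGR)); print(c['o']['eef_pos'],c['o']['wrist_force'],c['o']['time_s'])
```

```text
[ 0.54318676 -0.15791912  0.09930407] [ 1.09970432 -0.37269865  4.38774999] 3.9
```

View pics/w2.png

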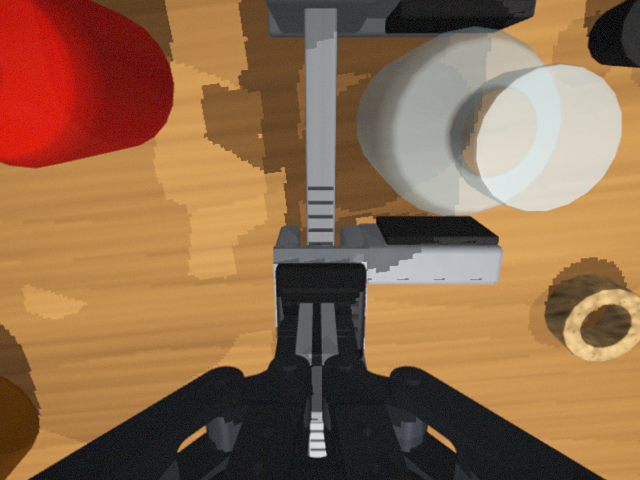

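The fingertip is on the plate at (318,285) in the picture and has it partly pressed, at 4.4 N. The bottle is untouched. Next I press deeper and then push.

play_rows(
  xyz=[
    [0, 0, 2],
    [0, 0, 4],
    [0, 0, 4],
    [0, 0, 4],
    [-4, 0, 4],
    [-8, 0, 4],
    [-12, 0, 4],
    [-17, 0, 4],
    [-22, 0, 4],
    [-27, 0, 4],
  ],
  rot=[
    [0, 0, 0],
    [0, 0, 0],
    [0, 0, 0],
    [0, 0, 0],
    [0, 0, 0],
    [0, 0, 0],
    [0, 0, 0],
    [0, 0, 0],
    [0, 0, 0],
    [0, 0, 0],
  ],
  grip=[0, 0, 0, 0, 0, 0, 0, 0, 0, 0],
)

```text
time_s: 5.2
eef_pos: [0.5681, -0.1605, 0.094]
eef_rot: [-0.001, 0.055, 0.998, -0.0]
wrist_force: [-3.3, -0.9, 5.8]
opening: 0.001
grasp_force: 3.2
```

play_rows(
  xyz=[
    [-6, 0, 0],
    [-12, 0, 0],
    [-18, 0, 0],
    [-24, 0, 0],
    [-30, 0, 0],
    [-36, 0, 0],
    [-42, 0, 0],
    [-48, 0, 0],
    [-54, 0, 0],
    [-60, 0, 0],
  ],
  rot=[
    [0, 0, 0],
    [0, 0, 0],
    [0, 0, 0],
    [0, 0, 0],
    [0, 0, 0],
    [0, 0, 0],
    [0, 0, 0],
    [0, 0, 0],
    [0, 0, 0],
    [0, 0, 0],
  ],
  grip=[0, 0, 0, 0, 0, 0, 0, 0, 0, 0],
)

```text
time_s: 6.45
eef_pos: [0.6278, -0.167, 0.094]
eef_rot: [-0.001, 0.055, 0.998, 0.0]
wrist_force: [-3.4, -0.3, 5.8]
opening: 0.001
grasp_force: 3.2
```

play_rows(
  xyz=[
    [-4, 0, 0],
    [-8, 0, 0],
    [-11, 0, 0],
    [-14, 0, 0],
    [-16, 0, 0],
    [-18, 0, 0],
    [-20, 0, 0],
    [-22, 0, 0],
    [-23, 0, 0],
    [-24, 0, 0],
  ],
  rot=[
    [0, 0, 0],
    [0, 0, 0],
    [0, 0, 0],
    [0, 0, 0],
    [0, 0, 0],
    [0, 0, 0],
    [0, 0, 0],
    [0, 0, 0],
    [0, 0, 0],
    [0, 0, 0],
  ],
  grip=[0, 0, 0, 0, 0, 0, 0, 0, 0, 0],
)

```text
time_s: 7.7
eef_pos: [0.6516, -0.1695, 0.094]
eef_rot: [-0.001, 0.055, 0.998, 0.0]
wrist_force: [-3.4, -1.4, 6.8]
opening: -0.0
grasp_force: 3.2
```

play_rows(
  xyz=[
    [-2, 0, 0],
    [-4, 0, 0],
    [-6, 0, 0],
    [-8, 0, 0],
    [-9, 0, 0],
    [-10, 0, 0],
    [-11, 0, 0],
    [-12, 0, 0],
    [-12, 0, 0],
    [-12, 0, 0],
  ],
  rot=[
    [0, 0, 0],
    [0, 0, 0],
    [0, 0, 0],
    [0, 0, 0],
    [0, 0, 0],
    [0, 0, 0],
    [0, 0, 0],
    [0, 0, 0],
    [0, 0, 0],
    [0, 0, 0],
  ],
  grip=[0, 0, 0, 0, 0, 0, 0, 0, 0, 0],
)

```text
time_s: 8.95
eef_pos: [0.663, -0.1705, 0.0937]
eef_rot: [-0.002, 0.055, 0.998, 0.0]
wrist_force: [-5.0, 0.8, 6.7]
opening: -0.002
grasp_force: 3.2
```

Run:
```python
from h import *
c=grab('top'); P=cloud(c); o=c['o']; print(o['eef_pos'],o['wrist_force'],o['time_s'])
cv2.imwrite('pics/t2.png',cv2.resize(cv2.cvtColor(c['color'],cv2.COLOR_RGB2BGR)[130:345,200:480],None,fx=2.5,fy=2.5))
```

```text
[ 0.66295393 -0.17051386  0.09369623] [-4.99955705  0.80125062  6.69336995] 8.95
```

View pics/t2.png

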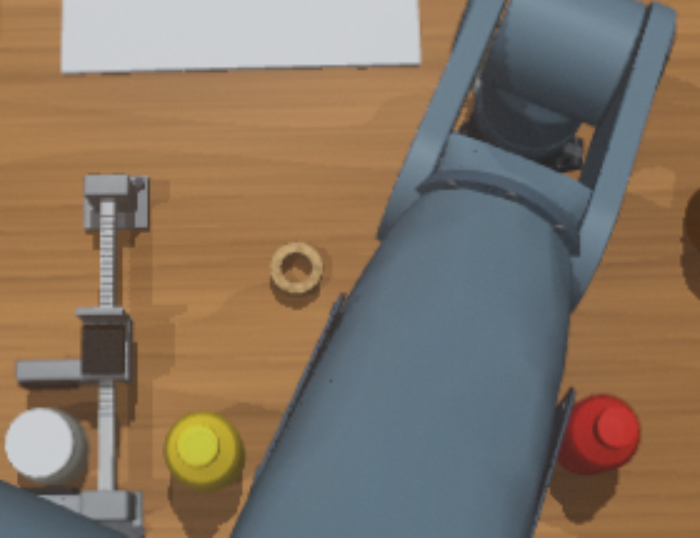

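The arm hides clamp_a in this view. The jaw has moved about 110 mm, and clamp_b is unchanged. I'll push on until the force rises.

play_rows(
  xyz=[
    [-1, 0, 0],
    [-2, 0, 0],
    [-3, 0, 0],
    [-4, 0, 0],
    [-4, 0, 0],
    [-4, 0, 0],
    [-4, 0, 0],
    [-4, 0, 0],
    [-4, 0, 0],
    [-4, 0, 0],
  ],
  rot=[
    [0, 0, 0],
    [0, 0, 0],
    [0, 0, 0],
    [0, 0, 0],
    [0, 0, 0],
    [0, 0, 0],
    [0, 0, 0],
    [0, 0, 0],
    [0, 0, 0],
    [0, 0, 0],
  ],
  grip=[0, 0, 0, 0, 0, 0, 0, 0, 0, 0],
)

```text
time_s: 10.25
eef_pos: [0.6638, -0.1705, 0.0936]
eef_rot: [-0.006, 0.055, 0.998, 0.001]
wrist_force: [-18.8, 2.2, 15.2]
opening: 0.002
grasp_force: 11.3
```

It is against the stop: 18.8 N and no further travel. I'll ease the push, then lift straight up so the plate isn't dragged back.

play_rows(
  xyz=[
    [1, 0, 0],
    [3, 0, 0],
    [3, 0, -3],
    [3, 0, -6],
    [3, 0, -10],
    [3, 0, -15],
    [4, 0, -25],
    [4, 0, -40],
    [4, 0, -70],
    [4, 0, -110],
  ],
  rot=[
    [0, 0, 0],
    [0, 0, 0],
    [0, 0, 0],
    [0, 0, 0],
    [0, 0, 0],
    [0, 0, 0],
    [0, 0, 0],
    [0, 0, 0],
    [0, 0, 0],
    [0, 0, 0],
  ],
  grip=[0, 0, 0, 0, 0, 0, 0, 0, 0, 0],
)

```text
time_s: 11.5
eef_pos: [0.6653, -0.171, 0.2065]
eef_rot: [0.001, 0.055, 0.998, -0.0]
wrist_force: [-0.1, 0.3, 0.4]
opening: -0.0
grasp_force: 0.0
```

play_rows(
  xyz=[
    [0, 0, -40],
    [20, 0, -80],
    [60, 0, -110],
    [110, 0, -110],
    [110, 0, -110],
    [110, 0, -110],
    [110, 0, -110],
    [110, 0, -110],
    [110, 0, -110],
    [110, 0, -110],
  ],
  rot=[
    [0, 0, 0],
    [0, 0, 0],
    [0, 0, 0],
    [0, 0, 0],
    [0, 0, 0],
    [0, 0, 0],
    [0, 0, 0],
    [0, 0, 0],
    [0, 0, 0],
    [0, 0, 0],
  ],
  grip=[0, 0, 0, 0, 0, 0, 0, 0, 0, 0],
)

```text
time_s: 12.75
eef_pos: [0.5554, -0.1588, 0.314]
eef_rot: [-0.0, 0.055, 0.998, 0.0]
wrist_force: [0.1, -0.6, -0.2]
opening: -0.001
grasp_force: 0.0
```

Run:
```python
from h import *
c=grab('wrist'); P=cloud(c); o=c['o']; print(o['eef_pos'],o['wrist_force'],o['time_s']); save(c,'w3.png')
c=grab('side'); cv2.imwrite('pics/s3.png',cv2.resize(cv2.cvtColor(c['color'],cv2.COLOR_RGB2BGR)[180:380,190:480],None,fx=2.7,fy=2.7))
z=P[...,2]; k=(z>.122)&(z<.132)&(P[...,0]<.52)&(abs(P[...,1]+.097)<.035); print('bottle top',np.median(P[k],0))
```

```text
[ 0.555393   -0.15883341  0.31401198] [ 0.0631954  -0.56058869 -0.19859907] 12.75
bottle top [ 0.4729085  -0.09731991  0.1268753 ]
```

View pics/w3.png

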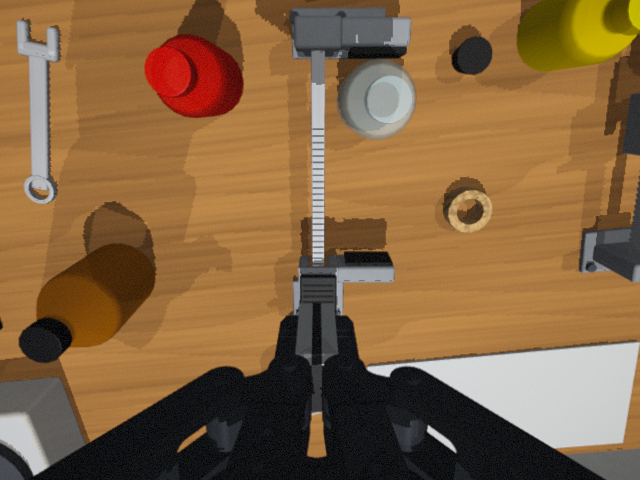

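View pics/s3.png

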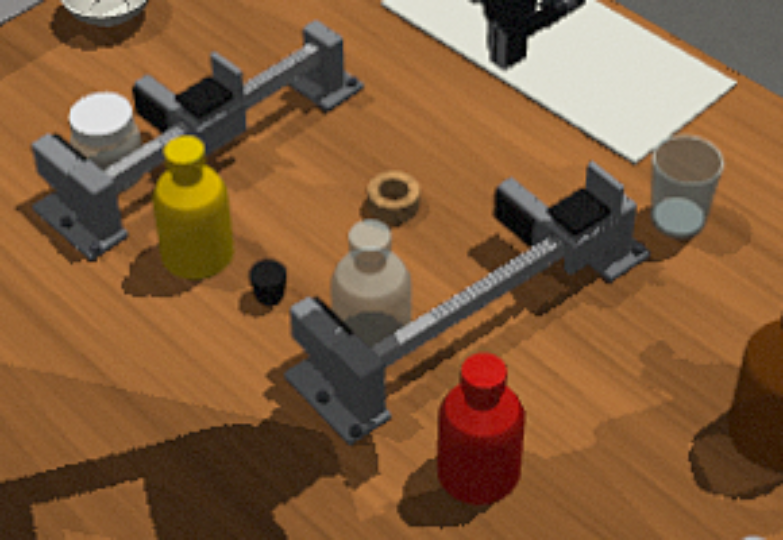

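The side view shows the jaw head flush against the end stop at about (600,225), with the release up. The bottle is still standing in place, and clamp_b and the other objects look unchanged.

```bash
python3 -c "
from bench import ctrl; print(ctrl.hand_in())"
```

```text
the job is handed in; nothing more can be done
None
```

I pressed clamp_a's release, pushed its jaw back against the end stop and let go; the bottle still stands within 1 mm of where it was, clamp_b and the other objects looked unmoved in the last pictures, and the job was handed in at about 13 s.

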